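# Put the packing stationery away on the home-office desk

### The arm

A 6-joint arm with a two-finger parallel gripper is mounted at the origin on the work surface. World frame = base frame: x ahead of the robot, y to its left, z up, the work surface at z = 0. Lengths are in m, angles in rad, forces in N, time in s.
With the tool pointing down it reaches from about 0.35 to 0.975 m from the base axis. Payload 4.9 kg.
Tool frame: the origin (TCP) lies midway between the tips of the shut fingers; the grasp point (between the pads) lies 19 mm behind it; z points along the fingers, y is the line along which they close (so a half turn about z gives the same grasp; the last joint's range is limited). The gripper opens to 85 mm and grips with 20 to 120 N. Pads are 22 mm wide; open, the fingers measure 114 mm over their backs; the gripper's body (76 mm by 85 mm) begins 54 mm behind the grasp point. The pads swing forward as they close: fully open they stand 13 mm farther back than shut.
Start: joints at [1.199, 0.053, 1.613, -0, 1.476, -0.119], TCP at [0.156, 0.605, 0.206] pointing down, gripper open.
Joint ranges: [-3.01, 3.01], [-1.01, 2.22], [0.06, 2.58], [-1.02, 4.17], [0.09, 2.62], [-3.14, 3.14]. Speed limits (rad/s): [2.57, 2.57, 3.14, 3.14, 3.14, 3.14].

### API

Orientations are given as a rotation vector (axis times angle).
In Python, from station import ctrl gives the robot as it stands.
- The arm moves only by the tool step_arm, never from a script. Its argument "targets" is a list of rows, each an object with "travel": the shift along the world's x, y, z as a fraction of full scale, a list of three; "angular": the turn, a rotation vector about the world's x, y, z as a fraction of full scale, a list of three; "gripper": the opening, from 0 (shut) to 1 (fully open). In form: [{"travel": [x, y, z], "angular": [rx, ry, rz], "gripper": gripper}, ...]. A call has 1 to 10 rows; each row is the pose to reach, as a shift and turn from the pose commanded when the call began; what a row does not reach only later rows make up. Full scale, the value 1, is 0.6 m for a shift and pi/4 rad for a turn. A row lasts 1/10 s, in which the tool goes at most 50 mm and 8.59 degrees, less where a joint would pass 70% of its speed; a pose out of reach is approached as far as the arm can. A call with a number of a shift or a turn outside -1 to 1 is refused whole. A call with a gripper value outside its range is refused whole. The fingers move at their own pace and stop on an object; "squeeze" is the grip in N (left out, the last holds). Time passes only in rows, so rows that repeat a pose let the fingers close. It gives the time, the measured TCP pose, the force, the opening and the grip force at its end, in the units of the state.
- ctrl.get_obs(): the state, without advancing time (a new reading comes with each control period).
- ctrl.get_image(name): name is "scene" or "top"; returns a dict with "img" (400x640x3 uint8, red, green, blue), "fx", "fy", "cx", "cy" (pixels), "rvec" (rotation vector, rad) and "tvec" (3), from world to camera coordinates, as OpenCV has them. Camera axes: x right, y down, z forward; pixel columns grow to the right and rows downward; lengths in m; the calibration is good to about 2 mm. A picture is of the moment at which its call begins. There is no depth.
- ctrl.finish_job(): hands the job in; it is judged then, once.
The state is a dict: "t": time; "q": joint angles; "dq": joint speeds; "effort": joint torques, N m; "tool_pos": TCP position; "tool_rot": TCP orientation; "contact_force": force on the tool from outside, world axes, zero at the start; "wrist_torque": the same for the moment, N m; "opening": finger opening in m; "grip_force": force on a finger pad.
Only numpy, scipy, OpenCV 4.12 (cv2) and the standard library are available. Lean on these libraries where they do the work, as an engineer would, in place of code of your own. Each camera call takes 0.05 s, during which the arm holds its last target. There are 200 camera calls.

### The job

Put the packing things away: thread both rolls of tape onto the upright post of the tape holder, the large roll at the bottom and the small one on top of it, and stand the glue stick upright in the low white cup. Stand the stamp with the oblong foot upright and flat in the oblong tray and the stamp with the round foot upright and flat in the square tray.

Things in the scene. Friction and masses are not known exactly. Their poses are not given: they have to be found in the camera images.
- tape_large: Large roll of plain paper tape lying flat, loose: outer diameter 62 mm, hole 26 mm, 24 mm high, about 60 g. Origin: centre of the underside, z up. Round, so its yaw means nothing.
- tape_small: Small roll of the same tape lying flat, loose: outer diameter 44 mm, hole 26 mm, 18 mm high, about 25 g. Origin: centre of the underside, z up. Round, so its yaw means nothing.
- glue_stick: Glue stick standing upright, loose: plain cylinder 26 mm in diameter and 85 mm high, white with a black cap over the top 25 mm, about 40 g. Origin: centre of the underside, z up. 
- stamp_oblong: Rubber stamp with an OBLONG foot, standing upright, loose: foot 70 mm (its x) by 28 mm (its y) by 13 mm high; above it a dark turned wooden handle, round, on the centre axis: a narrow waist, then a cylinder 24 mm in diameter from 37 to 63 mm above the underside; 66 mm high in all, about 70 g. Origin: centre of the underside, z up. 
- stamp_round: Rubber stamp with a ROUND foot, standing upright, loose: foot 40 mm in diameter and 13 mm high, the same dark handle as on the other stamp (24 mm cylinder from 37 to 63 mm above the underside; 66 mm high in all), about 60 g. Origin: centre of the underside, z up. 
- tape_post: Tape holder, fixed: round wooden base 84 mm in diameter and 12 mm thick with an upright steel post in its middle, 12 mm in diameter with a tapered tip, top of the post 64 mm above the desk. Origin: centre of the underside, z up. A roll on the base has its underside 12 mm above this origin; a roll on top of the large roll, 36 mm.
- oblong_tray: Oblong open plywood tray, fixed: outside 108 mm (its x) by 62 mm (its y) by 16 mm high, walls and floor 4 mm thick, so inside 100 by 54 mm. Origin: centre of the underside, z up. Inner floor 4 mm above it.
- square_tray: Square open plywood tray, fixed: outside 68 by 68 mm by 16 mm high, walls and floor 4 mm thick, so inside 60 by 60 mm. Origin: centre of the underside, z up. Inner floor 4 mm above it.
- cup: Low round open white cup without a handle, fixed: 70 mm in diameter at the rim, 66 mm at the foot, 45 mm high, wall 4 mm, inner floor 5 mm above the underside and at least 56 mm across. Origin: centre of the underside, z up. Round, so its yaw means nothing.
Not all that is in view belongs to the job. What is shaped like the tape_small but blue is not meant.

How it is judged:
By the outcome, as a careful person would: the job done as asked, in the order asked, and still so for the second after the job is handed in, with the robot touching nothing.
It also fails if it takes over 138 s, if anything falls off the work surface, if the arm or the gripper's body presses on something with over 40 N, if the wrist force passes 120 N, or if a joint passes its speed limit or range.

## Working session

There is one attempt and no reset: what is moved stays moved. The work goes in short steps, Python scripts to look and compute and a tool call to move; the robot and the scene stay as the last step left them, time stands still between calls to the robot, and variables do not carry over. Pictures are saved under pics/ and viewed, at most 14 in all, crops included, and the job is handed in when it is done.

Besides the shell and the picture viewer there is one more tool, called after "Emit:" as a command line: name --argument value ..., lists and objects as JSON in quotes. step_arm: Moves the arm, as the interface text tells. Its arguments: {"type":"object","properties":{"targets":{"type":"array"},"squeeze":{"type":"number"}},"required":["targets"]}

```bash
mkdir -p pics; ls
python3 - <<'E'
from station import ctrl
import cv2,json
for n in("scene","top"):
    d=ctrl.get_image(n); cv2.imwrite(f"pics/{n}0.png",d["img"][...,::-1])
    d2={k:(v.tolist() if hasattr(v,'tolist') else v) for k,v in d.items() if k!="img"}
    print(n,d2)
o=ctrl.get_obs();print(o)
E
```

```text
pics
scene {'fx': 383.7974837336899, 'fy': 383.7974837336899, 'cx': 319.5405814435342, 'cy': 198.27841493318977, 'rvec': [2.0439990343824426, 1.2332870906714126, -0.5062454753097616], 'tvec': [-0.23764737788357185, -0.2817964150509085, 1.2916336896590488]}
top {'fx': 382.26751194141207, 'fy': 382.26751194141207, 'cx': 320.3228842307148, 'cy': 207.63298674289416, 'rvec': [2.1634216079509323, -2.107594425676635, 0.19329372068746056], 'tvec': [-0.01007871606645675, 0.5125178003370885, 1.07540996281913]}
{'t': 0.1, 'q': array([ 1.19902385e+00,  5.32859908e-02,  1.61417610e+00, -1.35108741e-05,
        1.47601871e+00, -1.19014472e-01]), 'dq': array([-0.00072342, -0.00080159, -0.00227591,  0.00129421, -0.00243261,
       -0.00055297]), 'effort': array([ 5.06680317e-05, -3.94898450e+01, -3.71366429e+01, -1.68007459e-04,
        3.84520637e-03,  2.53303051e-05]), 'tool_pos': array([0.15608087, 0.60455219, 0.20497743]), 'tool_rot': array([-3.95916958e-01, -3.11609466e+00,  2.88175863e-03]), 'contact_force': array([-0.32389664,  1.09985907,  0.97805282]), 'wrist_torque': array([ 0.02885439, -0.03293498, -0.00252519]), 'grip_force': 0.0, 'opening': 0.08522432085813976}
```

View pics/scene0.png

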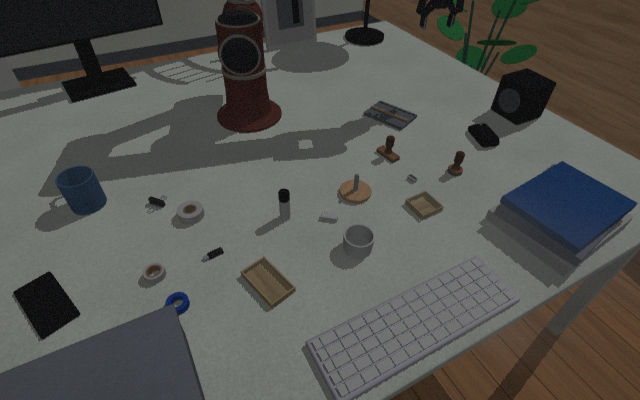

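View pics/top0.png

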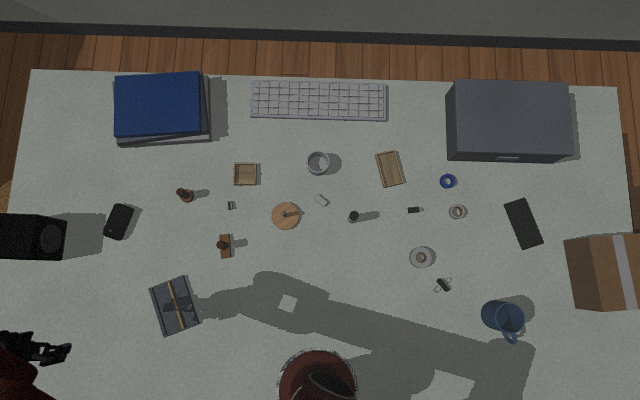

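The top view shows the round stamp at (185,195), oblong stamp at (225,246), square tray at (246,174), post at (286,215), cup at (318,163), glue at (353,216), oblong tray at (390,169), large roll at (421,257), small roll at (457,212) and the blue decoy at (448,181). Next I'll enlarge both views.

Run:
```python
import cv2
a=cv2.imread("pics/top0.png");s=cv2.imread("pics/scene0.png")
f=lambda im,x,y,w,h,k,n:cv2.imwrite(n,cv2.convertScaleAbs(cv2.resize(im[y:y+h,x:x+w],None,fx=k,fy=k,interpolation=cv2.INTER_CUBIC),alpha=1.4))
f(a,170,140,160,130,5,"pics/c1.png");f(a,325,140,160,130,5,"pics/c2.png")
f(s,330,120,160,140,5*.8,"pics/c3.png");f(s,135,170,200,145,4,"pics/c4.png")
```

```text
(no output)
```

View pics/c1.png

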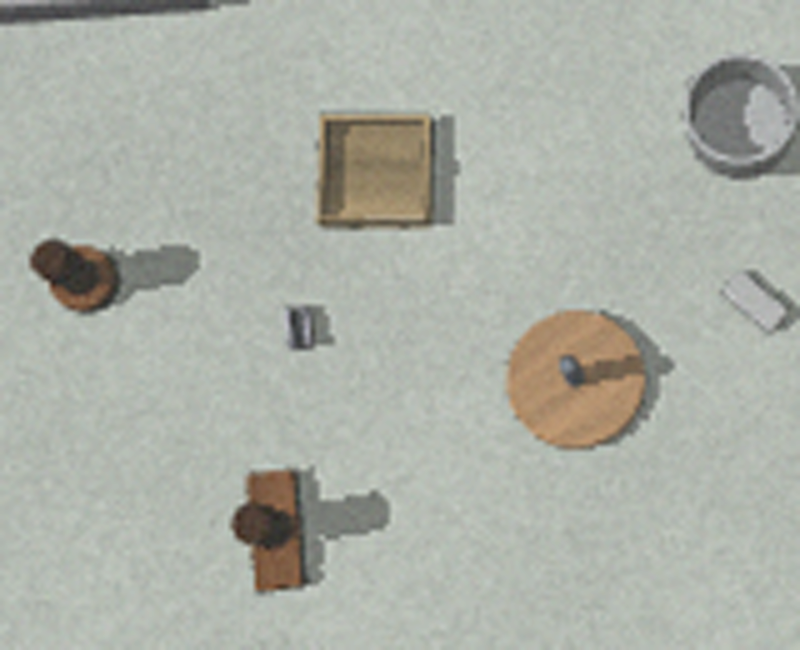

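View pics/c2.png

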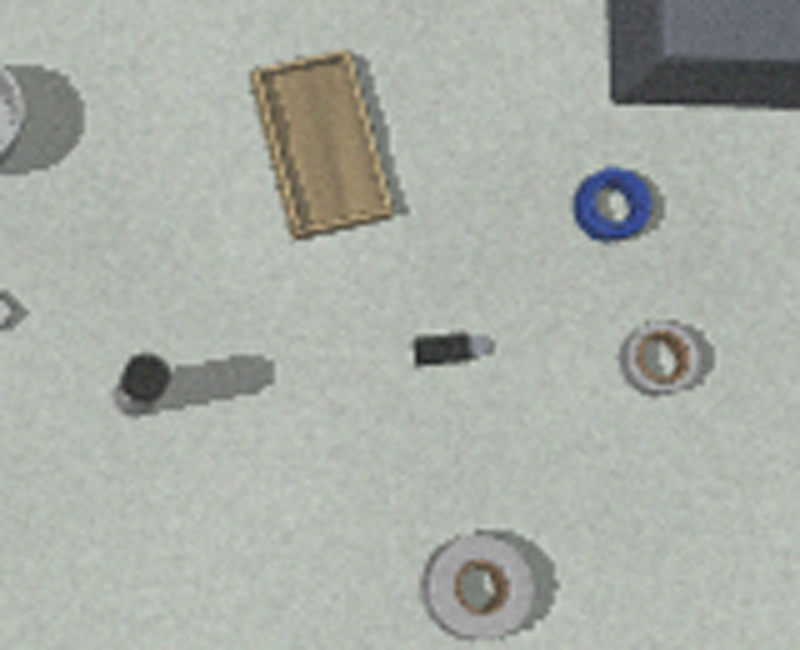

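View pics/c3.png

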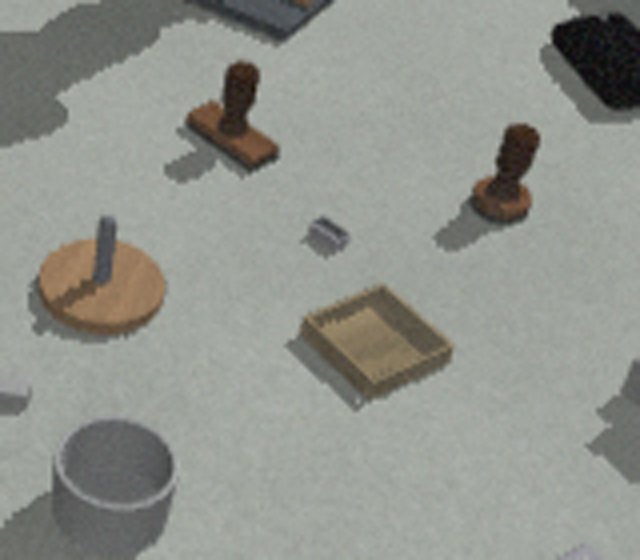

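View pics/c4.png

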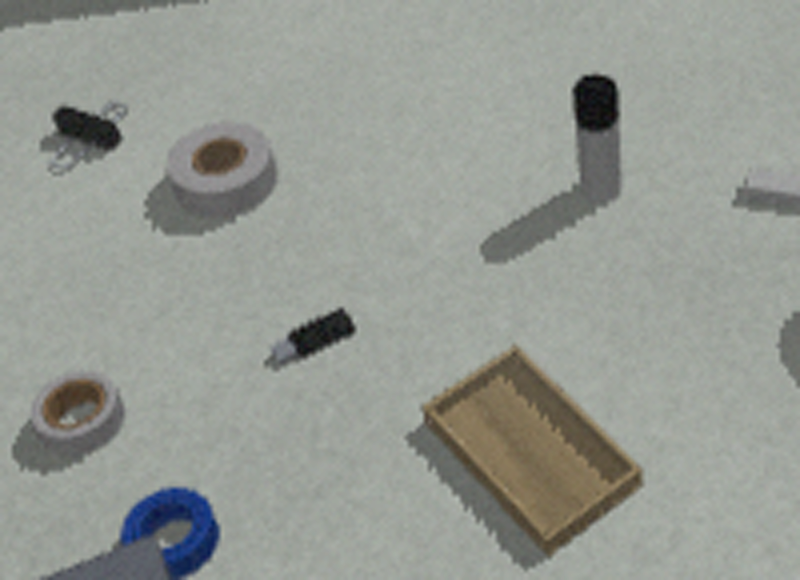

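Crops: rolls c2 (481,586) and (662,356); glue cap c2 (145,377); oblong foot c1 (276,531); round foot c1 (83,278); post c1 (570,366); cup c1 (742,111), with scene matches in c3 and c4. I'll triangulate these now.

```bash
cat > h.py <<'E'
import numpy as np,cv2
C={'top':dict(f=382.26751194141207,c=(320.3228842307148,207.63298674289416),r=[2.1634216079509323,-2.107594425676635,0.19329372068746056],t=[-0.01007871606645675,0.5125178003370885,1.07540996281913]),
'scene':dict(f=383.7974837336899,c=(319.5405814435342,198.27841493318977),r=[2.0439990343824426,1.2332870906714126,-0.5062454753097616],t=[-0.23764737788357185,-0.2817964150509085,1.2916336896590488])}
def ray(cam,uv):
    c=C[cam];R=cv2.Rodrigues(np.array(c['r']))[0]
    o=-R.T@np.array(c['t']);d=R.T@np.array([(uv[0]-c['c'][0])/c['f'],(uv[1]-c['c'][1])/c['f'],1]);return o,d/np.linalg.norm(d)
def atz(cam,uv,z):
    o,d=ray(cam,uv);return o+d*(z-o[2])/d[2]
def tri(a,b):
    (o1,d1),(o2,d2)=ray('top',a),ray('scene',b)
    s=np.linalg.lstsq(np.c_[d1,-d2],o2-o1,rcond=None)[0]
    p,q=o1+s[0]*d1,o2+s[1]*d2;return (p+q)/2,np.linalg.norm(p-q)
def px(o,k,X): return (o[0]+(X[0]+.5)/k-.5,o[1]+(X[1]+.5)/k-.5)
K={1:((170,140),5),2:((325,140),5),3:((330,120),4),4:((135,170),4)}
P=lambda i,X:px(*K[i],X)
E
python3 - <<'E'
from h import *
np.set_printoptions(precision=4,suppress=True)
L=[('large',2,(481,586),4,(221,158),.024),('small',2,(662,356),4,(76,404),.018),('glue',2,(145,377),4,(595,84),.085),
('obl foot',1,(276,531),3,(233,131),.013),('obl top',1,(258,525),3,(242,67),.066),
('rnd foot',1,(83,278),3,(502,197),.013),('rnd top',1,(48,260),3,(523,130),.066),
('post tip',1,(570,366),3,(107,219),.064),('post base',1,(577,379),3,(102,283),.012),
('cup',1,(742,111),3,(115,463),.045)]
for i,(a,b) in enumerate(zip([(251,72),(348,51),(394,214),(297,238)],[(549,542),(642,470),(515,347),(424,410)])): L.append((f'ob{i}',2,a,4,b,.016))
for i,(a,b) in enumerate(zip([(320,115),(434,115),(434,223),(320,223)],[(453,348),(372,388),(302,322),(383,287)])): L.append((f'sq{i}',1,a,3,b,.016))
for n,i,a,j,b,z in L:
    a,b=P(i,a),P(j,b);p,e=tri(a,b);print(n,p,round(e,4),'| top@z',atz('top',a,z)[:2],'scene@z',atz('scene',b,z)[:2])
for n,q in(('oblong foot',[(249,473),(296,471),(301,588),(257,592)]),):
    print(n,[atz('top',P(1,x),.013)[:2].round(4) for x in q])
print(ray('top',(320,200))[0],ray('scene',(320,200))[0])
E
```

```text
large [ 0.3786 -0.2936  0.022 ] 0.0026 | top@z [ 0.3781 -0.2944] scene@z [ 0.3814 -0.2925]
small [ 0.5191 -0.4073  0.0164] 0.0022 | top@z [ 0.5186 -0.4078] scene@z [ 0.5211 -0.4061]
glue [ 0.487  -0.09    0.0864] 0.001 | top@z [ 0.487  -0.0905] scene@z [ 0.4858 -0.0889]
obl foot [0.3969 0.2839 0.0109] 0.0028 | top@z [0.3961 0.2821] scene@z [0.3995 0.2834]
obl top [0.3966 0.2811 0.0679] 0.0042 | top@z [0.3957 0.2798] scene@z [0.3949 0.2853]
rnd foot [0.5462 0.4103 0.0101] 0.0016 | top@z [0.5451 0.4085] scene@z [0.5488 0.408 ]
rnd top [0.5447 0.4109 0.0675] 0.0012 | top@z [0.5446 0.4109] scene@z [0.5435 0.4135]
post tip [0.4918 0.1092 0.0635] 0.002 | top@z [0.4913 0.1083] scene@z [0.4926 0.1098]
post base [0.4928 0.1099 0.009 ] 0.0026 | top@z [0.4917 0.1085] scene@z [0.4959 0.1091]
cup [0.6526 0.0148 0.0425] 0.0024 | top@z [0.6512 0.0138] scene@z [0.6548 0.0146]
ob0 [ 0.6949 -0.1891 -0.0238] 0.0477 | top@z [ 0.6898 -0.1606] scene@z [ 0.7096 -0.2184]
ob1 [ 0.7036 -0.1912  0.0515] 0.049 | top@z [ 0.7051 -0.2206] scene@z [ 0.6934 -0.1601]
ob2 [ 0.6035 -0.2171  0.0493] 0.0498 | top@z [ 0.6023 -0.2478] scene@z [ 0.5904 -0.1876]
ob3 [ 0.5879 -0.2184 -0.0222] 0.0477 | top@z [ 0.5857 -0.1886] scene@z [ 0.607  -0.2459]
sq0 [0.6506 0.2723 0.0145] 0.0004 | top@z [0.65   0.2718] scene@z [0.6517 0.2712]
sq1 [0.6536 0.2038 0.0134] 0.0026 | top@z [0.652  0.2022] scene@z [0.6557 0.203 ]
sq2 [0.5862 0.2009 0.0131] 0.0043 | top@z [0.5843 0.1986] scene@z [0.5891 0.2007]
sq3 [0.584  0.2695 0.0132] 0.0033 | top@z [0.5824 0.2675] scene@z [0.5867 0.2687]
oblong foot [array([0.4299, 0.3004]), array([0.4318, 0.2727]), array([0.3631, 0.2652]), array([0.3601, 0.2908])]
[0.3212 0.0107 1.1472] [ 1.1023 -0.3382  0.689 ]
```

Measured heights match the text to within 2–3 mm, and the two cameras differ by a steady ~3 mm, so I use their mean. I'll start moving toward the large roll.

Emit:
step_arm --targets '[{"travel": [0.4,-0.6,0],"angular": [0,0,0],"gripper": 1},{"travel": [0.4,-0.6,0],"angular": [0,0,0],"gripper": 1},{"travel": [0.4,-0.6,0],"angular": [0,0,0],"gripper": 1},{"travel": [0.4,-0.6,0],"angular": [0,0,0],"gripper": 1},{"travel": [0.4,-0.6,0],"angular": [0,0,0],"gripper": 1},{"travel": [0.4,-0.6,0],"angular": [0,0,0],"gripper": 1},{"travel": [0.4,-0.6,0],"angular": [0,0,0],"gripper": 1},{"travel": [0.4,-0.6,0],"angular": [0,0,0],"gripper": 1},{"travel": [0.4,-0.6,0],"angular": [0,0,0],"gripper": 1},{"travel": [0.4,-0.6,0],"angular": [0,0,0],"gripper": 1}]' --squeeze 30

```text
t: 1.1
tool_pos: [0.3977, 0.2422, 0.2057]
tool_rot: [0.405, 3.115, -0.002]
contact_force: [0.5, 0.3, 0.6]
opening: 0.0849
grip_force: 0.0
```

Emit:
step_arm --targets '[{"travel": [0,-0.08,0],"angular": [0,0,0],"gripper": 1},{"travel": [0,-0.16,0],"angular": [0,0,0],"gripper": 1},{"travel": [0,-0.75,0],"angular": [0,0,0],"gripper": 1},{"travel": [0,-0.75,0],"angular": [0,0,0],"gripper": 1},{"travel": [0,-0.75,0],"angular": [0,0,0],"gripper": 1},{"travel": [0,-0.75,0],"angular": [0,0,0],"gripper": 1},{"travel": [0,-0.75,0],"angular": [0,0,0],"gripper": 1},{"travel": [-0.03,-0.75,0],"angular": [0,0,0],"gripper": 1},{"travel": [-0.03,-0.75,0],"angular": [0,0,0],"gripper": 1},{"travel": [-0.03,-0.75,0],"angular": [0,0,0],"gripper": 1}]'

```text
t: 2.1
tool_pos: [0.3772, -0.2082, 0.2058]
tool_rot: [-0.406, -3.114, 0.001]
contact_force: [-0.8, 0.9, 0.9]
opening: 0.086
grip_force: 0.0
```

Emit:
step_arm --targets '[{"travel": [0.003,-0.07,0],"angular": [0,0,0],"gripper": 1},{"travel": [0.003,-0.142,0],"angular": [0,0,0],"gripper": 1},{"travel": [0.003,-0.142,-0.08],"angular": [0,0,0],"gripper": 1},{"travel": [0.003,-0.142,-0.16],"angular": [0,0,0],"gripper": 1},{"travel": [0.003,-0.142,-0.24],"angular": [0,0,0],"gripper": 1},{"travel": [0.003,-0.142,-0.24],"angular": [0,0,0],"gripper": 1},{"travel": [0.003,-0.142,-0.24],"angular": [0,0,0],"gripper": 1}]'

```text
t: 2.8
tool_pos: [0.3804, -0.2887, 0.062]
tool_rot: [-0.394, -3.115, -0.002]
contact_force: [0.3, -0.4, 0.2]
opening: 0.0858
grip_force: 0.0
```

Run:
```python
from station import ctrl
import cv2,numpy as np
o=ctrl.get_obs();print(o['tool_pos'],o['tool_rot'],o['q'])
d=ctrl.get_image("scene")["img"];t=ctrl.get_image("top")["img"]
a=cv2.resize(d[110:290,110:280],None,fx=2.3,fy=2.3)
b=cv2.resize(t[180:360,350:520],None,fx=2.3,fy=2.3)
cv2.imwrite("pics/g1.png",cv2.convertScaleAbs(np.hstack([a,b])[...,::-1],alpha=1.4))
o=ctrl.get_obs();print(o['tool_pos'])
```

```text
[ 0.38035682 -0.28870442  0.06202633] [-3.93571911e-01 -3.11537603e+00 -2.48078078e-03] [-8.05482035e-01 -1.69234020e-01  2.07629142e+00  3.33365451e-04
  1.23665907e+00 -2.12505531e+00]
[ 0.38220715 -0.2911588   0.06540669]
```

View pics/g1.png

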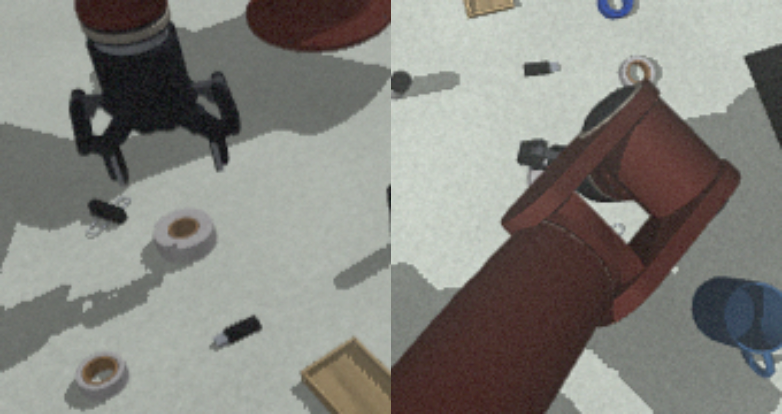

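The open fingers straddle the roll, with clearance on both sides. The pose reading carries about 2 mm of noise, so I track by commanded shifts. Next I descend and grip.

Emit:
step_arm --targets '[{"travel": [-0.002,-0.005,0],"angular": [0,0,0],"gripper": 1},{"travel": [-0.002,-0.005,-0.04],"angular": [0,0,0],"gripper": 1},{"travel": [-0.002,-0.005,-0.08],"angular": [0,0,0],"gripper": 1},{"travel": [-0.002,-0.005,-0.096],"angular": [0,0,0],"gripper": 1},{"travel": [-0.002,-0.005,-0.096],"angular": [0,0,0],"gripper": 1},{"travel": [-0.002,-0.005,-0.096],"angular": [0,0,0],"gripper": 0.5},{"travel": [-0.002,-0.005,-0.096],"angular": [0,0,0],"gripper": 0.5},{"travel": [-0.002,-0.005,-0.096],"angular": [0,0,0],"gripper": 0.5},{"travel": [-0.002,-0.005,-0.096],"angular": [0,0,0],"gripper": 0.5},{"travel": [-0.002,-0.005,-0.096],"angular": [0,0,0],"gripper": 0.5}]' --squeeze 30

```text
t: 3.9
tool_pos: [0.3791, -0.2933, 0.0049]
tool_rot: [0.396, 3.116, -0.001]
contact_force: [0.1, 0.2, 0.5]
opening: 0.0426
grip_force: 0.0
```

Run:
```python
from station import ctrl
import cv2,numpy as np
d=ctrl.get_image("scene")["img"]
a=cv2.resize(d[130:280,110:290],None,fx=4,fy=4)
cv2.imwrite("pics/g2.png",cv2.convertScaleAbs(a[...,::-1],alpha=1.4))
o=ctrl.get_obs();print(o['tool_pos'],o['opening'],o['grip_force'])
```

```text
[ 0.37901593 -0.29318748  0.00473765] 0.042847503151575164 0.0
```

View pics/g2.png

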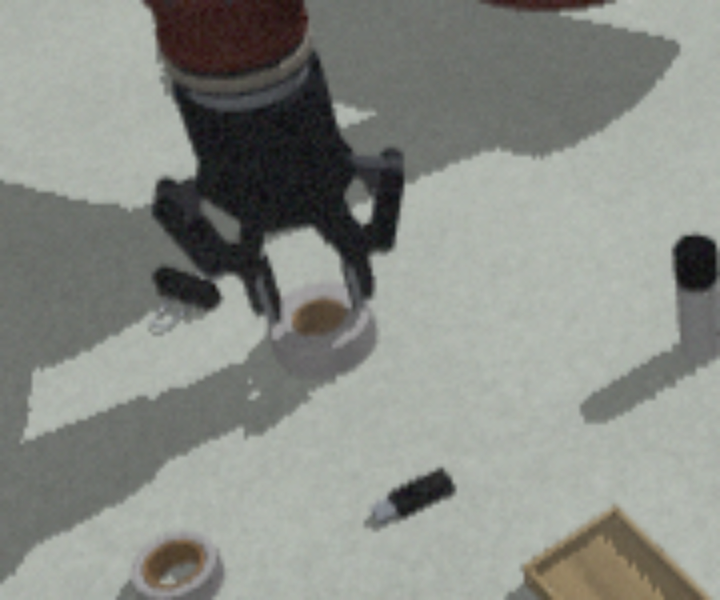

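```bash
cat >> h.py <<'E'
def proj(cam,p):
    c=C[cam];K_=np.array([[c['f'],0,c['c'][0]],[0,c['f'],c['c'][1]],[0,0,1.]])
    return cv2.projectPoints(np.array([p],float),np.array(c['r']),np.array(c['t']),K_,None)[0].ravel()
E
python3 - <<'E'
from h import *
y=np.array([.25,.968,0])*.0213
S=lambda p:((np.array(proj('scene',p))-[110,130])*4).round()
for z in(.007,.03):
  c=np.array([.379,-.293,z]);print(z,S(c),S(c+y),S(c-y))
for q in((313,302),(265,310),(362,295)):
  b=(110+q[0]/4,130+q[1]/4)
  for z in(.007,.025,.035):print(q,z,atz('scene',b,z).round(4))
E
```

```text
0.007 [324. 334.] [359. 328.] [288. 339.]
0.03 [316. 307.] [352. 302.] [279. 313.]
(313, 302) 0.007 [ 0.3485 -0.2917  0.007 ]
(313, 302) 0.025 [ 0.3683 -0.2929  0.025 ]
(313, 302) 0.035 [ 0.3794 -0.2936  0.035 ]
(265, 310) 0.007 [ 0.342  -0.3199  0.007 ]
(265, 310) 0.025 [ 0.3621 -0.3203  0.025 ]
(265, 310) 0.035 [ 0.3732 -0.3206  0.035 ]
(362, 295) 0.007 [ 0.3562 -0.2628  0.007 ]
(362, 295) 0.025 [ 0.3759 -0.2648  0.025 ]
(362, 295) 0.035 [ 0.3868 -0.2659  0.035 ]
```

Run:
```python
from h import *
print('g1 mid', [ (z,atz('scene',(184.3,184.8),z).round(4)) for z in(.062,.075,.09,.1)])
from station import ctrl
d=ctrl.get_image("top")["img"]
a=cv2.resize(d[190:330,350:530],None,fx=4,fy=4)
cv2.imwrite("pics/g3.png",cv2.convertScaleAbs(a[...,::-1],alpha=1.4))
y=np.array([.25,.968,0])
for z,w in((.01,.0213),(.035,.0213),(.05,.045)):
  c=np.array([.379,-.293,z]);print(z,w,((proj('top',c+y*w)-[350,190])*4).round())
```

```text
g1 mid [(0.062, array([ 0.3334, -0.2856,  0.062 ])), (0.075, array([ 0.3494, -0.2867,  0.075 ])), (0.09, array([ 0.3678, -0.2879,  0.09  ])), (0.1, array([ 0.38  , -0.2888,  0.1   ]))]
0.01 0.0213 [248. 259.]
0.035 0.0213 [257. 257.]
0.05 0.045 [230. 247.]
```

View pics/g3.png

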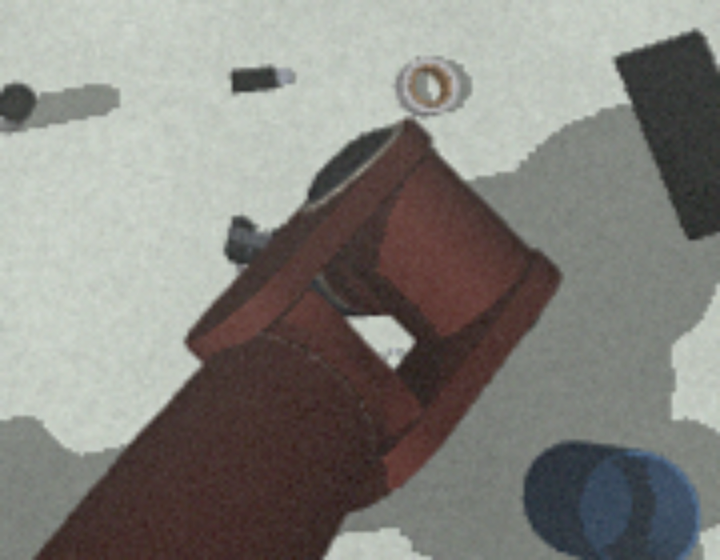

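The top view shows the knuckle where expected, so x and y are right. The scene view puts the fingertips about 25 mm higher than the reading. I'll check by touching the roll's top gently.

Emit:
step_arm --targets '[{"travel": [0,0,-0.008],"angular": [0,0,0],"gripper": 0.5},{"travel": [0,0,-0.008],"angular": [0,0,0],"gripper": 0.5},{"travel": [0,0,-0.008],"angular": [0,0,0],"gripper": 0.5}]'

```text
t: 4.3
tool_pos: [0.3787, -0.2928, -0.0007]
tool_rot: [-0.396, -3.116, -0.001]
contact_force: [0.2, 0.3, 0.5]
opening: 0.0427
grip_force: 0.0
```

Emit:
step_arm --targets '[{"travel": [0,0,-0.005],"angular": [0,0,0],"gripper": 0.5},{"travel": [0,0,-0.005],"angular": [0,0,0],"gripper": 0.5},{"travel": [0,0,-0.005],"angular": [0,0,0],"gripper": 0.5}]'

```text
t: 4.6
tool_pos: [0.3792, -0.2934, -0.003]
tool_rot: [0.396, 3.116, -0.001]
contact_force: [0.6, -0.9, 1.6]
opening: 0.0426
grip_force: 0.9
```

Emit:
step_arm --targets '[{"travel": [0,0,-0.004],"angular": [0,0,0],"gripper": 0.5},{"travel": [0,0,-0.004],"angular": [0,0,0],"gripper": 0.5},{"travel": [0,0,-0.004],"angular": [0,0,0],"gripper": 0.5}]'

```text
t: 4.9
tool_pos: [0.3792, -0.2935, -0.0031]
tool_rot: [-0.395, -3.115, -0.001]
contact_force: [-5.9, 5.6, 19.6]
opening: 0.0426
grip_force: 9.6
```

Contact came at commanded z ≈ -0.0035 on a 24 mm roll, so the tips stand about 25 mm above what is read. I'll apply that correction.

Emit:
step_arm --targets '[{"travel": [0,0,0.035],"angular": [0,0,0],"gripper": 1},{"travel": [0,0,0.035],"angular": [0,0,0],"gripper": 1},{"travel": [0,0,0.035],"angular": [0,0,0],"gripper": 1},{"travel": [0,0,0.035],"angular": [0,0,0],"gripper": 1},{"travel": [0,0,0.01],"angular": [0,0,0],"gripper": 1},{"travel": [0,0,-0.01],"angular": [0,0,0],"gripper": 1},{"travel": [0,0,-0.025],"angular": [0,0,0],"gripper": 1},{"travel": [0,0,-0.025],"angular": [0,0,0],"gripper": 1}]'

```text
t: 5.7
tool_pos: [0.3775, -0.2916, -0.0231]
tool_rot: [-0.396, -3.113, -0.005]
contact_force: [-0.5, -0.2, -0.5]
opening: 0.0852
grip_force: 0.0
```

Emit:
step_arm --targets '[{"travel": [0,0,0],"angular": [0,0,0],"gripper": 0.6},{"travel": [0,0,0],"angular": [0,0,0],"gripper": 0.6},{"travel": [0,0,0],"angular": [0,0,0],"gripper": 0.6},{"travel": [0,0,0],"angular": [0,0,0],"gripper": 0.6},{"travel": [0,0,0],"angular": [0,0,0],"gripper": 0.6}]'

```text
t: 6.2
tool_pos: [0.3795, -0.2937, -0.0199]
tool_rot: [0.396, 3.115, -0.002]
contact_force: [-0.7, -0.8, 3.7]
opening: 0.0612
grip_force: 32.9
```

Emit:
step_arm --targets '[{"travel": [0,0,0.04],"angular": [0,0,0],"gripper": 0.6},{"travel": [0,0,0.12],"angular": [0,0,0],"gripper": 0.6},{"travel": [0,0,0.2],"angular": [0,0,0],"gripper": 0.6},{"travel": [0.02,0.07,0.2],"angular": [0,0,0],"gripper": 0.6},{"travel": [0.04,0.14,0.2],"angular": [0,0,0],"gripper": 0.6},{"travel": [0.06,0.21,0.2],"angular": [0,0,0],"gripper": 0.6},{"travel": [0.08,0.28,0.2],"angular": [0,0,0],"gripper": 0.6},{"travel": [0.1,0.35,0.2],"angular": [0,0,0],"gripper": 0.6}]'

```text
t: 7.0
tool_pos: [0.4388, -0.0813, 0.0992]
tool_rot: [0.397, 3.116, -0.0]
contact_force: [0.4, -0.3, -0.4]
opening: 0.0613
grip_force: 33.0
```

Emit:
step_arm --targets '[{"travel": [0.02,0.07,0],"angular": [0,0,0],"gripper": 0.6},{"travel": [0.04,0.14,0],"angular": [0,0,0],"gripper": 0.6},{"travel": [0.06,0.21,0],"angular": [0,0,0],"gripper": 0.6},{"travel": [0.08,0.28,0],"angular": [0,0,0],"gripper": 0.6},{"travel": [0.09,0.32,0],"angular": [0,0,0],"gripper": 0.6},{"travel": [0.09,0.32,0],"angular": [0,0,0],"gripper": 0.6},{"travel": [0.09,0.32,0],"angular": [0,0,0],"gripper": 0.6}]'

```text
t: 7.7
tool_pos: [0.4924, 0.1091, 0.0988]
tool_rot: [-0.394, -3.116, 0.001]
contact_force: [1.1, -0.4, -0.0]
opening: 0.0613
grip_force: 33.0
```

Run:
```python
from station import ctrl
import cv2,numpy as np
d=ctrl.get_image("scene")["img"]
o=ctrl.get_obs();print(o['tool_pos'],o['opening'],o['grip_force'])
a=cv2.resize(d[90:230,280:460],None,fx=4,fy=4)
cv2.imwrite("pics/g4.png",cv2.convertScaleAbs(a[...,::-1],alpha=1.4))
```

```text
[0.49241649 0.10845835 0.09884874] 0.06144099329034209 32.98795963637531
```

View pics/g4.png

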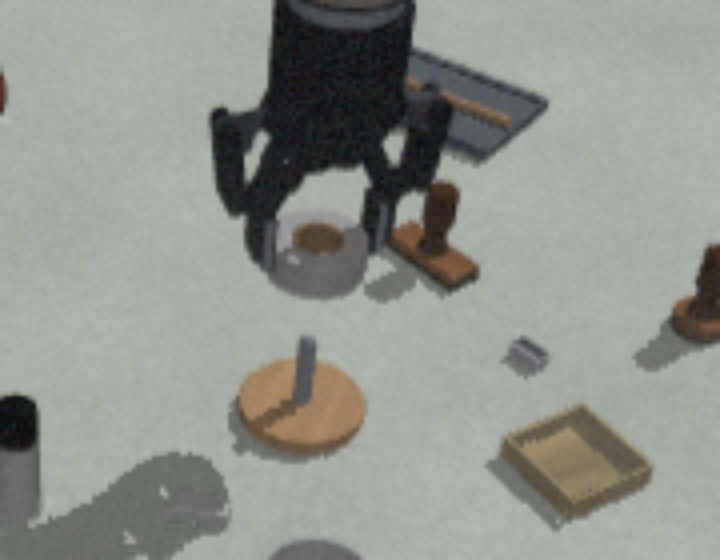

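Roll held, its hole centre at about (318,238) in the crop, above the post tip (307,340).

Run:
```python
from h import *
for z in(.14,.144,.148):print(atz('scene',(280+318.5/4-.5,90+238.5/4-.5),z))
```

```text
[0.48937345 0.11201164 0.14      ]
[0.49383888 0.10873164 0.144     ]
[0.4983043  0.10545163 0.148     ]
```

Emit:
step_arm --targets '[{"travel": [0,0,-0.05],"angular": [0,0,0],"gripper": 0.6},{"travel": [0,0,-0.09],"angular": [0,0,0],"gripper": 0.6},{"travel": [0,0,-0.13],"angular": [0,0,0],"gripper": 0.6},{"travel": [0,0,-0.16],"angular": [0,0,0],"gripper": 0.6},{"travel": [0,0,-0.177],"angular": [0,0,0],"gripper": 0.6},{"travel": [0,0,-0.177],"angular": [0,0,0],"gripper": 0.6},{"travel": [0,0,-0.177],"angular": [0,0,0],"gripper": 0.6}]'

```text
t: 8.45
tool_pos: [0.4932, 0.1082, -0.0066]
tool_rot: [0.398, 3.116, 0.0]
contact_force: [0.0, 0.1, -0.1]
opening: 0.0613
grip_force: 34.5
```

Emit:
step_arm --targets '[{"travel": [0,0,0],"angular": [0,0,0],"gripper": 1},{"travel": [0,0,0],"angular": [0,0,0],"gripper": 1},{"travel": [0,0,0],"angular": [0,0,0],"gripper": 1},{"travel": [0,0,0],"angular": [0,0,0],"gripper": 1},{"travel": [0,0,0.05],"angular": [0,0,0],"gripper": 1},{"travel": [0,0,0.12],"angular": [0,0,0],"gripper": 1},{"travel": [0,0,0.2],"angular": [0,0,0],"gripper": 1},{"travel": [0,-0.07,0.2],"angular": [0,0,0],"gripper": 1},{"travel": [0,-0.14,0.2],"angular": [0,0,0],"gripper": 1},{"travel": [0,-0.21,0.2],"angular": [0,0,0],"gripper": 1}]'

```text
t: 9.45
tool_pos: [0.4932, -0.0182, 0.114]
tool_rot: [0.393, 3.115, -0.0]
contact_force: [1.0, -0.6, -1.4]
opening: 0.0856
grip_force: 0.0
```

Emit:
step_arm --targets '[{"travel": [0,-0.08,0],"angular": [0,0,0],"gripper": 1},{"travel": [0,-0.16,0],"angular": [0,0,0],"gripper": 1},{"travel": [0,-0.24,0],"angular": [0,0,0],"gripper": 1},{"travel": [0,-0.32,0],"angular": [0,0,0],"gripper": 1},{"travel": [0,-0.4,0],"angular": [0,0,0],"gripper": 1},{"travel": [0.02,-0.48,0],"angular": [0,0,0],"gripper": 1},{"travel": [0.045,-0.56,0],"angular": [0,0,0],"gripper": 1},{"travel": [0.045,-0.6,0],"angular": [0,0,0],"gripper": 1},{"travel": [0.045,-0.64,0],"angular": [0,0,0],"gripper": 1},{"travel": [0.045,-0.65,0],"angular": [0,0,0],"gripper": 1}]'

```text
t: 10.45
tool_pos: [0.5196, -0.4092, 0.1129]
tool_rot: [-0.399, -3.116, 0.001]
contact_force: [0.4, 0.5, -0.2]
opening: 0.0852
grip_force: 0.0
```

Emit:
step_arm --targets '[{"travel": [0,0,-0.07],"angular": [0,0,0],"gripper": 1},{"travel": [0,0,-0.14],"angular": [0,0,0],"gripper": 1},{"travel": [0,0,-0.19],"angular": [0,0,0],"gripper": 1},{"travel": [0,0,-0.223],"angular": [0,0,0],"gripper": 1},{"travel": [0,0,-0.223],"angular": [0,0,0],"gripper": 1},{"travel": [0,0,-0.223],"angular": [0,0,0],"gripper": 0.4},{"travel": [0,0,-0.223],"angular": [0,0,0],"gripper": 0.4},{"travel": [0,0,-0.223],"angular": [0,0,0],"gripper": 0.4},{"travel": [0,0,-0.223],"angular": [0,0,0],"gripper": 0.4},{"travel": [0,0,-0.223],"angular": [0,0,0],"gripper": 0.4}]'

```text
t: 11.45
tool_pos: [0.5213, -0.4081, -0.0179]
tool_rot: [0.396, 3.114, -0.003]
contact_force: [-1.5, 2.3, 6.0]
opening: 0.0422
grip_force: 30.2
```

Emit:
step_arm --targets '[{"travel": [0,0,0.04],"angular": [0,0,0],"gripper": 0.4},{"travel": [0,0,0.12],"angular": [0,0,0],"gripper": 0.4},{"travel": [0,0,0.2],"angular": [0,0,0],"gripper": 0.4},{"travel": [0,0.05,0.2],"angular": [0,0,0],"gripper": 0.4},{"travel": [0,0.13,0.2],"angular": [0,0,0],"gripper": 0.4},{"travel": [0,0.21,0.2],"angular": [0,0,0],"gripper": 0.4},{"travel": [0,0.29,0.2],"angular": [0,0,0],"gripper": 0.4},{"travel": [0,0.37,0.2],"angular": [0,0,0],"gripper": 0.4},{"travel": [0,0.45,0.2],"angular": [0,0,0],"gripper": 0.4},{"travel": [0,0.5,0.2],"angular": [0,0,0],"gripper": 0.4}]'

```text
t: 12.45
tool_pos: [0.5197, -0.1043, 0.1]
tool_rot: [0.393, 3.116, 0.0]
contact_force: [0.1, 0.0, 0.7]
opening: 0.0427
grip_force: 30.6
```

Emit:
step_arm --targets '[{"travel": [-0.02,0.08,0],"angular": [0,0,0],"gripper": 0.4},{"travel": [-0.045,0.16,0],"angular": [0,0,0],"gripper": 0.4},{"travel": [-0.045,0.24,0],"angular": [0,0,0],"gripper": 0.4},{"travel": [-0.045,0.3,0],"angular": [0,0,0],"gripper": 0.4},{"travel": [-0.045,0.345,0],"angular": [0,0,0],"gripper": 0.4},{"travel": [-0.045,0.36,0],"angular": [0,0,0],"gripper": 0.4},{"travel": [-0.045,0.36,0],"angular": [0,0,0],"gripper": 0.4},{"travel": [-0.045,0.36,0],"angular": [0,0,0],"gripper": 0.4}]'

```text
t: 13.25
tool_pos: [0.4931, 0.1082, 0.0995]
tool_rot: [0.397, 3.116, -0.001]
contact_force: [0.6, -0.3, -0.0]
opening: 0.0424
grip_force: 30.6
```

Run:
```python
from station import ctrl
import cv2,numpy as np
d=ctrl.get_image("scene")["img"]
o=ctrl.get_obs();print(o['tool_pos'],o['opening'],o['grip_force'])
a=cv2.resize(d[120:220,300:420],None,fx=6,fy=6,interpolation=cv2.INTER_CUBIC)
cv2.imwrite("pics/g5.png",cv2.convertScaleAbs(a[...,::-1],alpha=1.4))
```

```text
[0.49309796 0.1078641  0.09944087] 0.042360705761788665 30.600632904097438
```

View pics/g5.png

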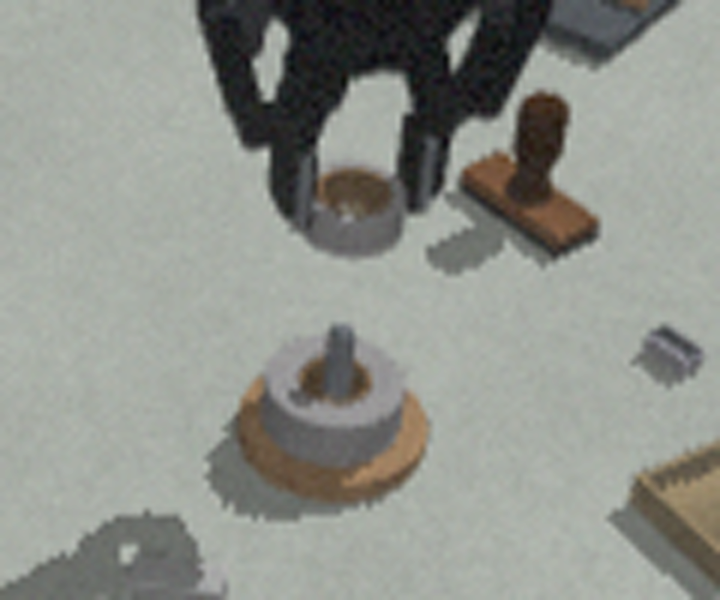

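The large roll sits on the base. The small one is held with its hole at (357,193), above the post tip at (341,330). Lowering and releasing.

Emit:
step_arm --targets '[{"travel": [0,0,-0.04],"angular": [0,0,0],"gripper": 0.4},{"travel": [0,0,-0.08],"angular": [0,0,0],"gripper": 0.4},{"travel": [0,0,-0.12],"angular": [0,0,0],"gripper": 0.4},{"travel": [0,0,-0.137],"angular": [0,0,0],"gripper": 0.4},{"travel": [0,0,-0.137],"angular": [0,0,0],"gripper": 0.4},{"travel": [0,0,-0.137],"angular": [0,0,0],"gripper": 0.4}]'

```text
t: 13.9
tool_pos: [0.4934, 0.108, 0.0174]
tool_rot: [0.398, 3.116, 0.0]
contact_force: [-0.0, 0.0, -0.1]
opening: 0.042
grip_force: 34.5
```

Emit:
step_arm --targets '[{"travel": [0,0,0],"angular": [0,0,0],"gripper": 1},{"travel": [0,0,0],"angular": [0,0,0],"gripper": 1},{"travel": [0,0,0],"angular": [0,0,0],"gripper": 1},{"travel": [0,0,0],"angular": [0,0,0],"gripper": 1},{"travel": [0,0,0.06],"angular": [0,0,0],"gripper": 1},{"travel": [0,0,0.12],"angular": [0,0,0],"gripper": 1},{"travel": [0,0,0.17],"angular": [0,0,0],"gripper": 1},{"travel": [0,-0.07,0.17],"angular": [0,0,0],"gripper": 1},{"travel": [0,-0.14,0.17],"angular": [0,0,0],"gripper": 1},{"travel": [0,-0.21,0.17],"angular": [0,0,0],"gripper": 1}]'

```text
t: 14.9
tool_pos: [0.493, -0.0181, 0.1198]
tool_rot: [0.393, 3.115, -0.0]
contact_force: [1.3, -0.1, -1.3]
opening: 0.0855
grip_force: 0.0
```

Emit:
step_arm --targets '[{"travel": [-0.01,-0.07,0],"angular": [0,0,0],"gripper": 1},{"travel": [-0.01,-0.121,0],"angular": [0,0,0],"gripper": 1},{"travel": [-0.01,-0.121,0],"angular": [0,0,0],"gripper": 1},{"travel": [-0.01,-0.121,-0.06],"angular": [0,0,0],"gripper": 1},{"travel": [-0.01,-0.121,-0.12],"angular": [0,0,0],"gripper": 1},{"travel": [-0.01,-0.121,-0.164],"angular": [0,0,0],"gripper": 1},{"travel": [-0.01,-0.121,-0.164],"angular": [0,0,0],"gripper": 1}]'

```text
t: 15.6
tool_pos: [0.4831, -0.0876, 0.0163]
tool_rot: [-0.394, -3.108, -0.003]
contact_force: [-0.3, 0.2, -0.0]
opening: 0.0854
grip_force: 0.0
```

Emit:
step_arm --targets '[{"travel": [0,0,0],"angular": [0,0,0],"gripper": 0.2},{"travel": [0,0,0],"angular": [0,0,0],"gripper": 0.2},{"travel": [0,0,0],"angular": [0,0,0],"gripper": 0.2},{"travel": [0,0,0],"angular": [0,0,0],"gripper": 0.2},{"travel": [0,0,0],"angular": [0,0,0],"gripper": 0.2},{"travel": [0,0,0],"angular": [0,0,0],"gripper": 0.2}]'

```text
t: 16.2
tool_pos: [0.4881, -0.09, 0.0222]
tool_rot: [0.396, 3.114, -0.001]
contact_force: [-0.3, 0.4, 5.6]
opening: 0.0252
grip_force: 29.6
```

Emit:
step_arm --targets '[{"travel": [0,0,0.04],"angular": [0,0,0],"gripper": 0.2},{"travel": [0,0,0.1],"angular": [0,0,0],"gripper": 0.2},{"travel": [0,0,0.14],"angular": [0,0,0],"gripper": 0.2},{"travel": [0.06,0.04,0.14],"angular": [0,0,0],"gripper": 0.2},{"travel": [0.12,0.08,0.14],"angular": [0,0,0],"gripper": 0.2},{"travel": [0.18,0.11,0.14],"angular": [0,0,0],"gripper": 0.2},{"travel": [0.24,0.15,0.14],"angular": [0,0,0],"gripper": 0.2},{"travel": [0.277,0.173,0.14],"angular": [0,0,0],"gripper": 0.2},{"travel": [0.277,0.173,0.14],"angular": [0,0,0],"gripper": 0.2},{"travel": [0.277,0.173,0.14],"angular": [0,0,0],"gripper": 0.2}]'

```text
t: 17.2
tool_pos: [0.6526, 0.0142, 0.1038]
tool_rot: [-0.395, -3.115, 0.001]
contact_force: [0.0, 0.3, -0.4]
opening: 0.0251
grip_force: 29.8
```

Emit:
step_arm --targets '[{"travel": [0,0,-0.04],"angular": [0,0,0],"gripper": 0.2},{"travel": [0,0,-0.08],"angular": [0,0,0],"gripper": 0.2},{"travel": [0,0,-0.11],"angular": [0,0,0],"gripper": 0.2},{"travel": [0,0,-0.129],"angular": [0,0,0],"gripper": 0.2},{"travel": [0,0,-0.129],"angular": [0,0,0],"gripper": 0.2},{"travel": [0,0,-0.129],"angular": [0,0,0],"gripper": 0.2}]'

```text
t: 17.8
tool_pos: [0.6531, 0.0138, 0.0276]
tool_rot: [0.397, 3.116, 0.0]
contact_force: [-0.2, -0.4, -0.7]
opening: 0.0258
grip_force: 29.8
```

Emit:
step_arm --targets '[{"travel": [0,0,-0.002],"angular": [0,0,0],"gripper": 0.2},{"travel": [0,0,-0.002],"angular": [0,0,0],"gripper": 0.2},{"travel": [0,0,-0.002],"angular": [0,0,0],"gripper": 0.5},{"travel": [0,0,-0.002],"angular": [0,0,0],"gripper": 0.5},{"travel": [0,0,-0.002],"angular": [0,0,0],"gripper": 1},{"travel": [0,0,-0.002],"angular": [0,0,0],"gripper": 1},{"travel": [0,0,-0.002],"angular": [0,0,0],"gripper": 1},{"travel": [0,0,0.05],"angular": [0,0,0],"gripper": 1},{"travel": [0,0,0.12],"angular": [0,0,0],"gripper": 1},{"travel": [0,0,0.17],"angular": [0,0,0],"gripper": 1}]'

```text
t: 18.8
tool_pos: [0.6538, 0.0141, 0.1318]
tool_rot: [0.396, 3.115, 0.0]
contact_force: [0.2, 0.1, 0.4]
opening: 0.0857
grip_force: 0.0
```

Run:
```python
from station import ctrl
import cv2,numpy as np
d=ctrl.get_image("scene")["img"]
o=ctrl.get_obs();print(o['tool_pos'],o['opening'],o['grip_force'])
a=cv2.resize(d[120:270,280:480],None,fx=4,fy=4,interpolation=cv2.INTER_CUBIC)
cv2.imwrite("pics/g6.png",cv2.convertScaleAbs(a[...,::-1],alpha=1.4))
```

```text
[0.65710202 0.01383676 0.13833213] 0.08558540589371583 0.0
```

View pics/g6.png

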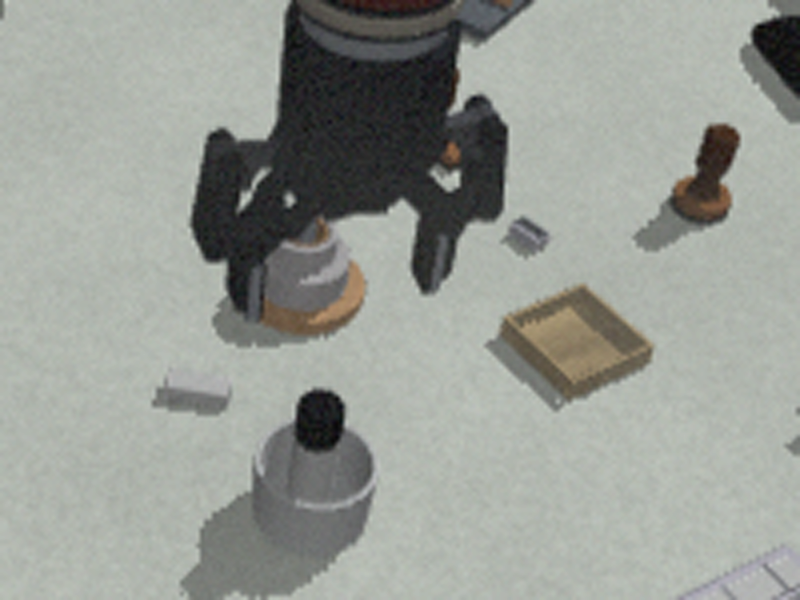

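Glue stands upright in the cup and both rolls are on the post. Next, the oblong stamp.

Emit:
step_arm --targets '[{"travel": [-0.05,0.053,0],"angular": [0,0,0],"gripper": 1},{"travel": [-0.1,0.106,0],"angular": [0,0,0],"gripper": 1},{"travel": [-0.15,0.159,0],"angular": [0,0,0],"gripper": 1},{"travel": [-0.2,0.212,0],"angular": [0,0,0],"gripper": 1},{"travel": [-0.25,0.265,0],"angular": [0,0,0],"gripper": 1},{"travel": [-0.3,0.318,0],"angular": [0,0,0],"gripper": 1},{"travel": [-0.35,0.371,0],"angular": [0,0,0],"gripper": 1},{"travel": [-0.4,0.424,0],"angular": [0,0,0],"gripper": 1},{"travel": [-0.426,0.448,0],"angular": [0,0,0],"gripper": 1},{"travel": [-0.426,0.448,0],"angular": [0,0,0],"gripper": 1}]'

```text
t: 19.85
tool_pos: [0.3956, 0.2844, 0.1291]
tool_rot: [-0.39, -3.117, -0.0]
contact_force: [0.1, -1.0, 0.1]
opening: 0.0853
grip_force: 0.0
```

Emit:
step_arm --targets '[{"travel": [0,0,-0.06],"angular": [0,0,0],"gripper": 1},{"travel": [0,0,-0.12],"angular": [0,0,0],"gripper": 1},{"travel": [0,0,-0.17],"angular": [0,0,0],"gripper": 1},{"travel": [0,0,-0.2],"angular": [0,0,0],"gripper": 1},{"travel": [0,0,-0.2],"angular": [0,0,0],"gripper": 1},{"travel": [0,0,-0.2],"angular": [0,0,0],"gripper": 0.2},{"travel": [0,0,-0.2],"angular": [0,0,0],"gripper": 0.2},{"travel": [0,0,-0.2],"angular": [0,0,0],"gripper": 0.2},{"travel": [0,0,-0.2],"angular": [0,0,0],"gripper": 0.2},{"travel": [0,0,-0.2],"angular": [0,0,0],"gripper": 0.2}]'

```text
t: 20.85
tool_pos: [0.3983, 0.2834, 0.0105]
tool_rot: [0.396, 3.115, 0.002]
contact_force: [-0.6, 1.1, 3.6]
opening: 0.0229
grip_force: 29.4
```

Emit:
step_arm --targets '[{"travel": [0,0,0],"angular": [0,0,0],"gripper": 0.2},{"travel": [0,0,0],"angular": [0,0,0],"gripper": 0.2}]'

```text
t: 21.05
tool_pos: [0.3983, 0.2834, 0.0104]
tool_rot: [0.396, 3.115, 0.002]
contact_force: [-1.1, 0.4, 6.7]
opening: 0.0231
grip_force: 29.6
```

Emit:
step_arm --targets '[{"travel": [0,0,0.04],"angular": [0,0,0],"gripper": 0.2},{"travel": [0,0,0.12],"angular": [0,0,0],"gripper": 0.2},{"travel": [0,0,0.2],"angular": [0,0,0],"gripper": 0.2},{"travel": [0.03,-0.058,0.2],"angular": [0,0,0],"gripper": 0.2},{"travel": [0.06,-0.116,0.2],"angular": [0,0,0],"gripper": 0.2},{"travel": [0.09,-0.175,0.2],"angular": [0,0,0],"gripper": 0.2},{"travel": [0.12,-0.233,0.2],"angular": [0,0,0],"gripper": 0.2},{"travel": [0.15,-0.291,0.2],"angular": [0,0,0],"gripper": 0.2},{"travel": [0.18,-0.35,0.2],"angular": [0,0,0],"gripper": 0.2},{"travel": [0.2,-0.4,0.2],"angular": [0,0,0],"gripper": 0.2}]'

```text
t: 22.05
tool_pos: [0.5178, 0.0411, 0.1287]
tool_rot: [-0.397, -3.116, 0.0]
contact_force: [0.6, 0.6, -1.2]
opening: 0.0228
grip_force: 29.8
```

Emit:
step_arm --targets '[{"travel": [0.03,-0.058,0],"angular": [0,0,0.04],"gripper": 0.2},{"travel": [0.06,-0.116,0],"angular": [0,0,0.08],"gripper": 0.2},{"travel": [0.09,-0.175,0],"angular": [0,0,0.12],"gripper": 0.2},{"travel": [0.12,-0.233,0],"angular": [0,0,0.15],"gripper": 0.2},{"travel": [0.15,-0.291,0],"angular": [0,0,0.173],"gripper": 0.2},{"travel": [0.18,-0.35,0],"angular": [0,0,0.173],"gripper": 0.2},{"travel": [0.21,-0.4,0],"angular": [0,0,0.173],"gripper": 0.2},{"travel": [0.218,-0.411,0],"angular": [0,0,0.173],"gripper": 0.2},{"travel": [0.218,-0.411,0],"angular": [0,0,0.173],"gripper": 0.2},{"travel": [0.218,-0.411,0],"angular": [0,0,0.173],"gripper": 0.2}]'

```text
t: 23.05
tool_pos: [0.6476, -0.2026, 0.1284]
tool_rot: [-0.183, -3.135, -0.002]
contact_force: [-0.4, 0.2, -1.5]
opening: 0.0229
grip_force: 29.8
```

Run:
```python
from station import ctrl
import cv2,numpy as np
d=ctrl.get_image("scene")["img"];t=ctrl.get_image("top")["img"]
o=ctrl.get_obs();print(o['tool_pos'],o['opening'],o['grip_force'])
a=cv2.resize(d[170:310,200:330],None,fx=3,fy=3,interpolation=cv2.INTER_CUBIC)
b=cv2.resize(t[110:250,330:460],None,fx=3,fy=3,interpolation=cv2.INTER_CUBIC)
cv2.imwrite("pics/g7.png",cv2.convertScaleAbs(np.hstack([a,b])[...,::-1],alpha=1.4))
```

```text
[ 0.64768307 -0.20222804  0.12892413] 0.023174395007683275 29.788103346072603
```

View pics/g7.png

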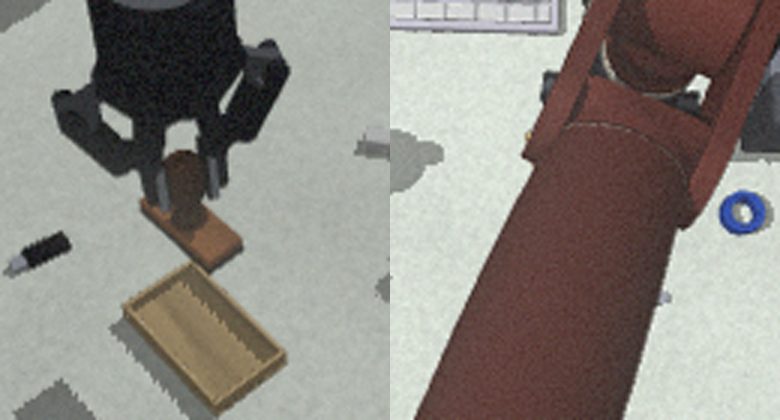

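The stamp is held level above the tray; its foot edge runs (142,200)–(208,262), close to parallel to the tray edge (125,310)–(215,412). I'll check that by number.

Run:
```python
from h import *
for a,b,z in(((142,200),(208,262),.133),((177,185),(243,240),.133),((125,308),(215,405),.016),((195,265),(285,355),.016)):
    p,q=[atz('scene',(200+(x[0]+.5)/3-.5,170+(x[1]+.5)/3-.5),z) for x in(a,b)]
    d=q-p;print(p.round(4),q.round(4),np.hypot(*d[:2]).round(4),np.degrees(np.arctan2(d[1],d[0])).round(1))
```

```text
[ 0.6208 -0.2232  0.133 ] [ 0.6853 -0.2053  0.133 ] 0.0669 15.5
[ 0.6191 -0.1989  0.133 ] [ 0.6796 -0.1798  0.133 ] 0.0634 17.6
[ 0.6082 -0.2447  0.016 ] [ 0.7081 -0.219   0.016 ] 0.1032 14.5
[ 0.5958 -0.1868  0.016 ] [ 0.6948 -0.1618  0.016 ] 0.1022 14.2
```

Aligned within 2° and 2 mm. Lowering.

Emit:
step_arm --targets '[{"travel": [0,0,-0.06],"angular": [0,0,0],"gripper": 0.2},{"travel": [0,0,-0.12],"angular": [0,0,0],"gripper": 0.2},{"travel": [0,0,-0.16],"angular": [0,0,0],"gripper": 0.2},{"travel": [0,0,-0.18],"angular": [0,0,0],"gripper": 0.2},{"travel": [0,0,-0.192],"angular": [0,0,0],"gripper": 0.2},{"travel": [0,0,-0.192],"angular": [0,0,0],"gripper": 0.2},{"travel": [0,0,-0.192],"angular": [0,0,0],"gripper": 0.2}]'

```text
t: 23.85
tool_pos: [0.6495, -0.2038, 0.0159]
tool_rot: [0.183, 3.133, -0.002]
contact_force: [-0.1, 0.8, -1.2]
opening: 0.0227
grip_force: 29.8
```

Emit:
step_arm --targets '[{"travel": [0,0,0],"angular": [0,0,0],"gripper": 0.5},{"travel": [0,0,0],"angular": [0,0,0],"gripper": 0.5},{"travel": [0,0,0],"angular": [0,0,0],"gripper": 1},{"travel": [0,0,0],"angular": [0,0,0],"gripper": 1},{"travel": [0,0,0],"angular": [0,0,0],"gripper": 1},{"travel": [0,0,0.06],"angular": [0,0,0],"gripper": 1},{"travel": [0,0,0.13],"angular": [0,0,0],"gripper": 1},{"travel": [0,0,0.2],"angular": [0,0,0],"gripper": 1},{"travel": [0,0,0.2],"angular": [0,0,0],"gripper": 1}]'

```text
t: 24.75
tool_pos: [0.6528, -0.2056, 0.1433]
tool_rot: [0.183, 3.123, -0.008]
contact_force: [1.6, -0.9, 1.0]
opening: 0.0857
grip_force: 0.0
```

Emit:
step_arm --targets '[{"travel": [-0.01,0.06,0],"angular": [0,0,0],"gripper": 1},{"travel": [-0.02,0.13,0],"angular": [0,0,0],"gripper": 1},{"travel": [-0.03,0.21,0],"angular": [0,0,0],"gripper": 1},{"travel": [-0.04,0.29,0],"angular": [0,0,0],"gripper": 1},{"travel": [-0.05,0.37,0],"angular": [0,0,0],"gripper": 1},{"travel": [-0.06,0.45,0],"angular": [0,0,0],"gripper": 1},{"travel": [-0.07,0.5,0],"angular": [0,0,0],"gripper": 1},{"travel": [-0.07,0.5,0],"angular": [0,0,0],"gripper": 1}]'

```text
t: 25.55
tool_pos: [0.6052, 0.1, 0.1337]
tool_rot: [-0.176, -3.136, -0.001]
contact_force: [0.2, -0.3, -0.7]
opening: 0.0856
grip_force: 0.0
```

Emit:
step_arm --targets '[{"travel": [-0.02,0.08,0],"angular": [0,0,0],"gripper": 1},{"travel": [-0.04,0.16,0],"angular": [0,0,0],"gripper": 1},{"travel": [-0.06,0.24,0],"angular": [0,0,0],"gripper": 1},{"travel": [-0.08,0.32,0],"angular": [0,0,0],"gripper": 1},{"travel": [-0.09,0.4,0],"angular": [0,0,0],"gripper": 1},{"travel": [-0.1,0.47,0],"angular": [0,0,0],"gripper": 1},{"travel": [-0.1,0.522,0],"angular": [0,0,0],"gripper": 1},{"travel": [-0.1,0.522,0],"angular": [0,0,0],"gripper": 1},{"travel": [-0.1,0.522,0],"angular": [0,0,0],"gripper": 1}]'

```text
t: 26.45
tool_pos: [0.5466, 0.409, 0.1335]
tool_rot: [-0.183, -3.136, 0.002]
contact_force: [0.2, -0.5, 0.8]
opening: 0.0855
grip_force: 0.0
```

Emit:
step_arm --targets '[{"travel": [0,0,-0.06],"angular": [0,0,0],"gripper": 1},{"travel": [0,0,-0.12],"angular": [0,0,0],"gripper": 1},{"travel": [0,0,-0.17],"angular": [0,0,0],"gripper": 1},{"travel": [0,0,-0.208],"angular": [0,0,0],"gripper": 1},{"travel": [0,0,-0.208],"angular": [0,0,0],"gripper": 1},{"travel": [0,0,-0.208],"angular": [0,0,0],"gripper": 0.2},{"travel": [0,0,-0.208],"angular": [0,0,0],"gripper": 0.2},{"travel": [0,0,-0.208],"angular": [0,0,0],"gripper": 0.2},{"travel": [0,0,-0.208],"angular": [0,0,0],"gripper": 0.2},{"travel": [0,0,-0.208],"angular": [0,0,0],"gripper": 0.2}]'

```text
t: 27.45
tool_pos: [0.5472, 0.41, 0.0109]
tool_rot: [0.183, 3.134, 0.002]
contact_force: [-0.3, -0.7, 2.8]
opening: 0.0233
grip_force: 29.3
```

Emit:
step_arm --targets '[{"travel": [0,0,0],"angular": [0,0,0],"gripper": 0.2},{"travel": [0,0,0],"angular": [0,0,0],"gripper": 0.2}]'

```text
t: 27.65
tool_pos: [0.5472, 0.41, 0.0108]
tool_rot: [0.183, 3.134, 0.002]
contact_force: [-0.1, -0.5, 5.5]
opening: 0.0232
grip_force: 29.5
```

Emit:
step_arm --targets '[{"travel": [0,0,0.04],"angular": [0,0,0],"gripper": 0.2},{"travel": [0,0,0.1],"angular": [0,0,0],"gripper": 0.2},{"travel": [0.03,-0.07,0.1],"angular": [0,0,0],"gripper": 0.2},{"travel": [0.06,-0.14,0.1],"angular": [0,0,0],"gripper": 0.2},{"travel": [0.09,-0.21,0.1],"angular": [0,0,0],"gripper": 0.2},{"travel": [0.12,-0.27,0.1],"angular": [0,0,0],"gripper": 0.2},{"travel": [0.1225,-0.289,0.1],"angular": [0,0,0],"gripper": 0.2},{"travel": [0.1225,-0.289,0.1],"angular": [0,0,0],"gripper": 0.2},{"travel": [0.1225,-0.289,0.1],"angular": [0,0,0],"gripper": 0.2}]'

```text
t: 28.55
tool_pos: [0.619, 0.2369, 0.0688]
tool_rot: [-0.183, -3.135, -0.001]
contact_force: [0.3, -0.9, -0.3]
opening: 0.0233
grip_force: 29.6
```

Emit:
step_arm --targets '[{"travel": [0,0,-0.04],"angular": [0,0,0],"gripper": 0.2},{"travel": [0,0,-0.07],"angular": [0,0,0],"gripper": 0.2},{"travel": [0,0,-0.085],"angular": [0,0,0],"gripper": 0.2},{"travel": [0,0,-0.092],"angular": [0,0,0],"gripper": 0.2},{"travel": [0,0,-0.092],"angular": [0,0,0],"gripper": 0.2},{"travel": [0,0,-0.092],"angular": [0,0,0],"gripper": 0.2}]'

```text
t: 29.15
tool_pos: [0.6197, 0.2373, 0.0147]
tool_rot: [-0.182, -3.136, -0.001]
contact_force: [-2.1, 2.4, 2.9]
opening: 0.0233
grip_force: 30.3
```

Emit:
step_arm --targets '[{"travel": [0,0,0],"angular": [0,0,0],"gripper": 0.5},{"travel": [0,0,0],"angular": [0,0,0],"gripper": 0.5},{"travel": [0,0,0],"angular": [0,0,0],"gripper": 1},{"travel": [0,0,0],"angular": [0,0,0],"gripper": 1},{"travel": [0,0,0],"angular": [0,0,0],"gripper": 1},{"travel": [0,0,0.06],"angular": [0,0,0],"gripper": 1},{"travel": [0,0,0.13],"angular": [0,0,0],"gripper": 1},{"travel": [0,0,0.2],"angular": [0,0,0],"gripper": 1},{"travel": [-0.03,0.07,0.2],"angular": [0,0,0],"gripper": 1},{"travel": [-0.06,0.14,0.2],"angular": [0,0,0],"gripper": 1}]'

```text
t: 30.15
tool_pos: [0.5855, 0.3206, 0.1373]
tool_rot: [0.188, 3.131, 0.004]
contact_force: [0.6, 0.2, -0.2]
opening: 0.0854
grip_force: 0.0
```

Emit:
step_arm --targets '[{"travel": [-0.03,0.07,0],"angular": [0,0,0],"gripper": 1},{"travel": [-0.06,0.14,0],"angular": [0,0,0],"gripper": 1},{"travel": [-0.09,0.21,0],"angular": [0,0,0],"gripper": 1},{"travel": [-0.12,0.28,0],"angular": [0,0,0],"gripper": 1},{"travel": [-0.15,0.35,0],"angular": [0,0,0],"gripper": 1},{"travel": [-0.15,0.35,0],"angular": [0,0,0],"gripper": 1},{"travel": [-0.15,0.35,0],"angular": [0,0,0],"gripper": 1}]'

```text
t: 30.85
tool_pos: [0.4932, 0.5307, 0.1337]
tool_rot: [0.18, 3.136, -0.001]
contact_force: [0.1, 0.1, 0.2]
opening: 0.0853
grip_force: 0.0
```

Run:
```python
from station import ctrl
import cv2,numpy as np
d=ctrl.get_image("scene")["img"];t=ctrl.get_image("top")["img"]
a=cv2.resize(d[155:310,230:460],None,fx=3.2,fy=3.2,interpolation=cv2.INTER_CUBIC)[:,:736]
b=cv2.resize(t[145:240,210:440],None,fx=3.2,fy=3.2*.32/.32*.33,interpolation=cv2.INTER_CUBIC) if 0 else cv2.resize(t[145:235,210:440],None,fx=1,fy=1)
b=cv2.resize(t[145:240,210:420],None,fx=736/210,fy=1,interpolation=cv2.INTER_CUBIC) if 0 else t[145:245,210:420]
b=np.hstack([cv2.resize(b,(210,100)),np.zeros((100,526,3),np.uint8)])
cv2.imwrite("pics/g8.png",cv2.convertScaleAbs(np.vstack([a,b])[...,::-1],alpha=1.4))
```

```text
(no output)
```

View pics/g8.png

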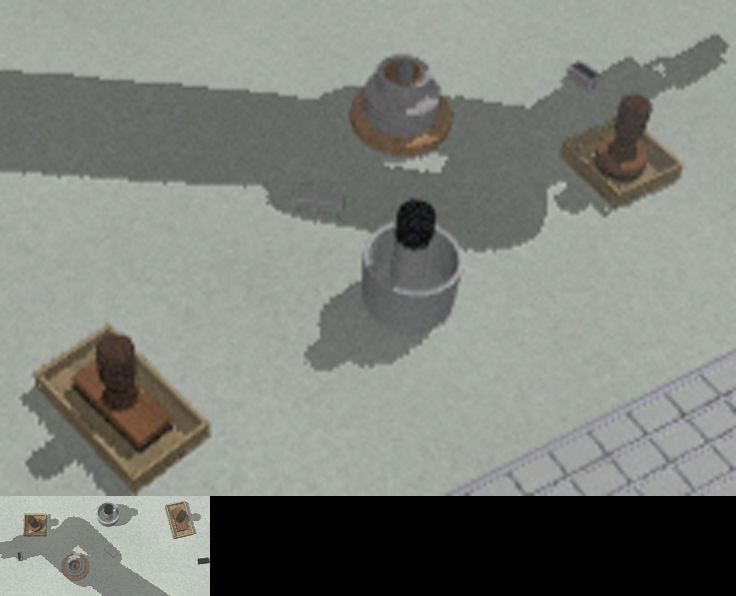

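The final picture shows both rolls stacked on the post (400,100). The glue stands upright in the cup (415,230). The oblong stamp is flat in the oblong tray (120,390), and the round stamp is flat in the square tray (625,145).

```bash
python3 -c "
from station import ctrl
print(ctrl.finish_job())"
```

```text
the job is handed in; nothing more can be done
None
```

The job is handed in at about 31 s of the 138 s: both tape rolls are on the post (large below, small on top), the glue stick is upright in the cup, and both stamps stand flat in their trays, as the last picture shows.

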